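# Lock the filler cap on the rocker cover

### The arm

A 6-joint arm with a two-finger parallel gripper is mounted at the origin on the work surface. World frame = base frame: x ahead of the robot, y to its left, z up, the work surface at z = 0. Lengths are in mm, angles in rad, forces in N, time in s.
With the tool pointing down it reaches from about 350 to 975 mm from the base axis. Payload 7.1 kg.
Tool frame: the origin (TCP) lies between the finger pads; the fingertips stand 17 mm ahead of it and the grasp point (between the pads) lies 2 mm behind it; z points along the fingers, y is the line along which they close (so a half turn about z gives the same grasp; the last joint's range is limited). The gripper opens to 88 mm and grips with 3 to 60 N. Pads are 20 mm wide; open, the fingers measure 115 mm over their backs; the gripper's body (75 mm by 178 mm) begins 61 mm behind the grasp point.
Start: joints at [1.121, 0.423, 1.63, -0, 1.089, -0.019], TCP at [260.966, 567.892, 239.675] pointing down, gripper open.
Joint ranges: [-3, 3], [-0.9, 2.11], [0.09, 2.58], [-1.31, 4.45], [0.11, 2.69], [-2.54, 2.54]. Speed limits (rad/s): [2.39, 2.39, 3.01, 3.14, 3.14, 3.14].

### API

Orientations are given as a rotation vector (axis times angle).
In Python, from workcell import ctrl, get_image, close_job gives the robot as it stands (ctrl), with the cameras as plain functions and the job as plain functions.
- The arm moves only by the shell command python3 jog.py 'ROWS' [OPENING]. ROWS is a JSON list of rows, 1 to 5 of them, each an object with the fields x, y, z (the shift in mm), wx, wy, wz (a rotation vector in rad); a field left out counts as zero; each row shifts and turns the commanded pose from where the row before left it, along the tool's axes as they then stand; what a row does not reach is not made up. A row lasts 1/12 s, in which the tool goes at most 41.7 mm and 0.125 rad, less where a joint would pass 70% of its speed; a pose out of reach is approached as far as the arm can. OPENING is the finger opening in mm, set as the command begins (- or left out keeps the last). The fingers move at their own pace and stop on an object; the grip force is fixed at half the most. Time passes only in rows, so rows that do not move let the fingers close. It prints the time, the measured TCP pose, the force, the opening and the grip force at its end. Input that does not fit is refused with a message, and nothing moves.
- ctrl.get_obs(): the state, without advancing time (a new reading comes with each control period).
- get_image(name): name is "side" or "top" or "wrist"; returns a dict with "img" (384x512x3 uint8, red, green, blue), "fx", "fy", "cx", "cy" (pixels), "k1" (the pictures are not rectified: a ray, as slopes to the right and down, at radius r is drawn at 1 + k1 r^2 times it, then the intrinsics apply), "R" (3x3) and "t" (3): a world point X has camera coordinates R X + t. Camera axes: x right, y down, z forward; pixel columns grow to the right and rows downward; lengths in mm; the calibration is good to about 2 mm. A picture is of the moment at which its call begins. There is no depth.
- close_job(): hands the job in; it is judged then, once.
The state is a dict: "t": time; "qpos": joint angles; "qvel": joint speeds; "joint_torque": joint torques, N m; "ee_pos": TCP position; "orientation": TCP orientation; "ft_force": force on the tool from outside, world axes, zero at the start; "moment": the same for the moment, N m; "width": finger opening in mm; "grasp_force": force on a finger pad.
Only numpy, scipy, OpenCV 4.12 (cv2) and the standard library are available. Lean on these libraries where they do the work, as an engineer would, in place of code of your own. Each camera call takes 0.05 s, during which the arm holds its last target. There are 200 camera calls.

### The job

Take the orange filler cap out of the blue parts tray and fit it to the aluminium filler neck on the grey rocker cover: feel for the slots, push it down against the spring, twist it a quarter turn clockwise until it stops, then let it rise into its locked position, and let go of it. Never lean hard on the neck or force the cap, and leave everything else where it is.

Things in the scene. Friction and masses are not known exactly. Their poses are not given: they have to be found in the camera images.
- cap: Orange filler cap, 65 to 120 g, standing upright in the tray. Origin: centre of its underside, z up its axis. Black spigot 34 mm wide (foot tapered to 29), z 0 to 19.5 mm. Orange disc 60 mm wide, z 19.5 to 25.5 mm, with a 66 mm rim hanging to z 14 mm that passes outside the neck without touching. A half turn changes nothing.
- cap_grip (a point): Middle of the cap's flat upright grip bar, 40.5 mm above the cap's origin. The bar is 52 mm long along the cap's x, 12 mm thick (y), z 25.5 to 55.5 mm from the origin. The bar points along the lugs.
- cap_lugs (a point): Middle between the cap's two black lugs, one each side, 8.5 mm above the cap's origin. They stand on the spigot along the cap's own +x and -x, reach 22.5 mm from the axis, are 10 mm wide (y) and 5 mm thick (z 6 to 11 mm from the origin).
- cover: Grey cast rocker cover, fixed to the bench, 170 x 400 mm (x, y), 60 mm high. Origin: centre of its underside; its y runs along its length. It carries the filler neck.
- neck_top (a point): Centre of the top face of the aluminium filler neck, 95 mm above the bench; axes of the cover. Tube 59 mm wide, 35 mm high, with a 6 mm thick lip round a 37 mm opening. The lip has two slots facing each other, 13 mm wide that let the lugs through (1.5 mm play each side), a yellow mark on the rim at each. With the lugs resting on the lip off the slots, the cap's origin is 6 mm below this point.
- neck_slots (a point): Point on the neck's axis 6 mm below neck_top; axes of the cover, NOT of the slots. The slots lie very roughly along the cover's length (y), but the neck was pressed in by eye: they may be turned by up to 0.8 rad either way. The angle is not measured: feel for it. Twisted with over 0.3 N m the neck starts to slip round in the cover, at most 0.1 rad past that range.
- neck_seal (a point): Point on the neck's axis 9.5 mm below neck_top: top of the sprung seal plate when free. The cap's underside meets it there, then the spring gives 1.1 N per mm. At 17 mm below neck_top (8 N) the lugs just clear the lip; at 19.5 mm (11 N) the disc lies on the neck, rigid. Between these the cap turns clockwise from above. Over 40 N between cap and cover or neck is forcing.
- neck_lock (a point): Point on the neck's axis 14 mm below neck_top, where the cap's underside stands when locked. After 90 degrees of turn lie rigid stops and 3 mm deep notches under the lip, into which the spring lifts the lugs; the bar then lies about across the cover (its x, within 1 rad). Let go before the notches, the cap stays at 17 mm, not locked; not turned, it springs up to about 9 mm but stays in the slots.
- tray: Low blue metal parts tray, fixed, 210 x 210 mm, rim 18 mm high, floor 4 mm above the bench. Origin: centre of its underside. Four things stand in it about 100 mm apart, the cap in any of the four places.
- plug: Red plastic transport plug in the tray, loose, 46 mm wide, 40 mm high, no lugs. Not to be used. Origin: centre of its underside.
- socket: Steel hexagon socket in the tray, loose, 33 mm wide, 36 mm high. Origin: centre of its underside.
- fitting: Brass fitting in the tray, loose, 42 mm wide, 38 mm high. Origin: centre of its underside.
- lamp: Orange and black inspection lamp lying on the bench along its y, 220 x 36 x 30 mm, loose. Origin: on its underside, near the middle.
- hammer: Hammer lying on the bench along its x, loose. Origin: on its underside.
- screwdriver: Short blue screwdriver, 120 mm, lying on the bench along its x, loose. Origin: on its underside.
- jar: Amber glass jar with a steel lid, 70 mm wide, 70 mm high, loose on the bench. Origin: centre of its underside.

How it is judged:
By the outcome, as a careful person would: the job done as asked, in the order asked, and still so for the second after the job is handed in, with the robot touching nothing.
It also fails if it takes over 72 s, if anything falls off the work surface, if the arm or the gripper's body presses on something with over 40 N, if the wrist force passes 120 N, or if a joint passes its speed limit or range.

## Working session

There is one attempt and no reset: what is moved stays moved. The work goes in short steps, Python scripts to look and compute and a shell command to move; the robot and the scene stay as the last step left them, time stands still between calls to the robot, and variables do not carry over. Pictures are saved under pics/ and viewed, at most 10 in all, crops included, and the job is handed in when it is done.

```bash
ls
cat > h.py <<'E'
import numpy as np,cv2
from workcell import ctrl, get_image, close_job
from scipy.spatial.transform import Rotation as Rn
def pix(c,X):
    p=np.array(c['R'])@np.array(X,float)+np.array(c['t']);s=p[:2]/p[2];s=s*(1+c['k1']*(s@s))
    return np.array([c['fx']*s[0]+c['cx'],c['fy']*s[1]+c['cy']])
def at_z(c,u,v,z):
    d=np.array([(u-c['cx'])/c['fx'],(v-c['cy'])/c['fy']]);s=d.copy()
    for _ in range(20): s=d/(1+c['k1']*(s@s))
    R=np.array(c['R']);o=-R.T@np.array(c['t']);r=R.T@np.array([s[0],s[1],1.])
    return o+r*(z-o[2])/r[2]
E
mkdir -p pics
python3 - <<'E'
from h import *
import pickle
for n in ('top','side'):
    c=get_image(n);pickle.dump(c,open(n+'.pkl','wb'))
    cv2.imwrite(f'pics/{n}0.png',cv2.resize(c['img'][:,:,::-1],None,fx=1.5625,fy=1.5625,interpolation=cv2.INTER_CUBIC))
    print(n,c['fx'],c['k1'],-np.array(c['R']).T@np.array(c['t']))
print(ctrl.get_obs())
E
```

```text
jog.py
pics
workcell.py
top 356.5360322162233 -0.07689355029778797 [ 386.54748165   18.73918831 1191.93738106]
side 401.6636559897585 -0.016213884038766852 [  41.53046502 -844.91366865  640.6230999 ]
{'t': 0.1, 'qpos': array([ 1.12101831e+00,  4.23740916e-01,  1.63059217e+00, -1.56337585e-05,
        1.08859040e+00, -1.90084372e-02]), 'qvel': array([ 0.00028755, -0.00076618, -0.00237278, -0.0010172 , -0.00023923,
       -0.00100978]), 'joint_torque': array([-5.76994389e-04, -5.45616245e+01, -2.74324787e+01,  6.44065370e-02,
        1.89394358e-02, -1.84132483e-05]), 'ee_pos': array([260.7638431 , 567.49002801, 239.0024968 ]), 'orientation': array([-6.71357226e-01, -3.06871673e+00,  2.03817271e-03]), 'ft_force': array([-0.01069182,  0.93231762, -0.42092334]), 'moment': array([-0.00828527,  0.06166069, -0.02381313]), 'grasp_force': 0.0, 'width': 87.86610955543061}
```

View pics/top0.png

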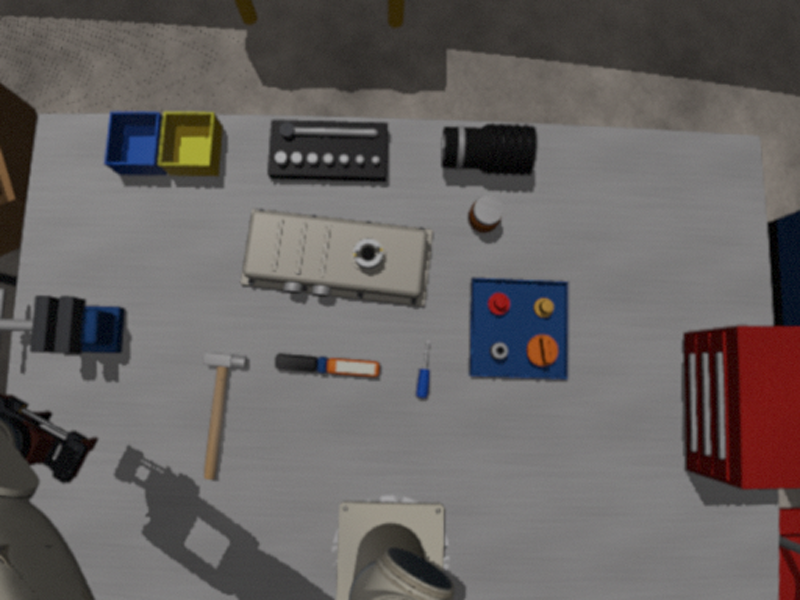

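View pics/side0.png

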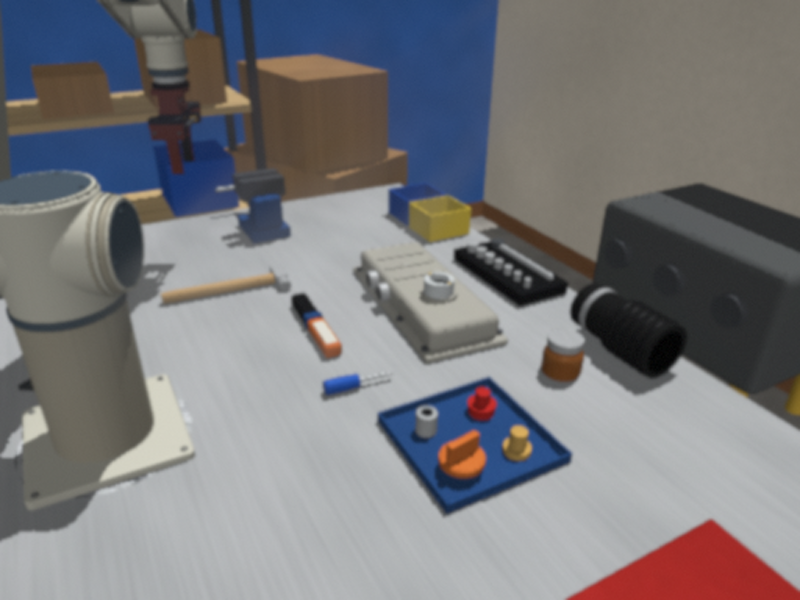

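The top view shows the cap at about (543,351), its bar nearly along the image's vertical. The neck is at (369,254), the cover at (338,257), the red plug at (499,303), the brass fitting at (544,307) and the socket at (500,351). The side view agrees: cap at (462,458), neck at (438,286).

Run:
```python
from h import *
import pickle
s=1.5625
T=pickle.load(open('top.pkl','rb'));S=pickle.load(open('side.pkl','rb'))
print('cap disc',at_z(T,543/s,351/s,29.5),at_z(S,462/s,460/s,29.5))
print('neck',at_z(T,369/s,254/s,95),at_z(S,438/s,281/s,95))
hsv=cv2.cvtColor(T['img'],cv2.COLOR_RGB2HSV)
m=((hsv[...,0]>5)&(hsv[...,0]<18)&(hsv[...,1]>180)).astype(np.uint8);m[:,:330]=0;m[:205]=0;m[245:]=0;m[:,370:]=0
print(m.sum(),cv2.minEnclosingCircle(cv2.findNonZero(m)))
(u,v),r=cv2.minEnclosingCircle(cv2.findNonZero(m));print(at_z(T,u,v,29.5))
# cover edge direction: long top-edge corners px at bench
for p in [(242,284),(424,304),(432,230),(252,208)]: print('cover',at_z(T,p[0]/s,p[1]/s,8))
c=T['img'][205:245,325:370,::-1];n=T['img'][140:185,210:262,::-1]
cv2.imwrite('pics/crop0.png',np.hstack([cv2.resize(c,(400,400),interpolation=cv2.INTER_CUBIC),cv2.resize(n,(400,400),interpolation=cv2.INTER_CUBIC)]))
```

```text
cap disc [ 428.61506344 -310.14231005   29.5       ] [ 428.12518351 -316.23478734   29.5       ]
neck [611.48284066  58.36708028  95.        ] [609.58093148  53.16210246  95.        ]
279 ((346.6388854980469, 223.88888549804688), 9.56732177734375)
[ 431.00814163 -307.22073918   29.5       ]
cover [556.44308532 333.12392844   8.        ]
cover [523.68380488 -59.50977183   8.        ]
cover [686.46514617 -74.02688395   8.        ]
cover [725.47286162 321.55918705   8.        ]
```

View pics/crop0.png

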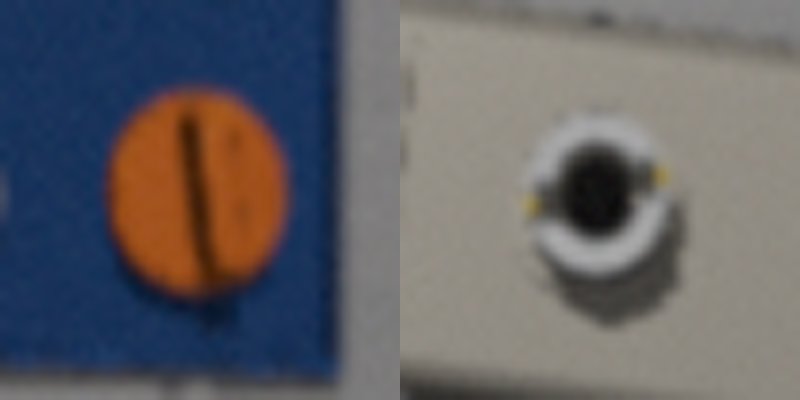

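The crop shows the bar near the image's vertical, tilted slightly. The neck centre is at crop (597,195) with yellow slot marks at (531,205) and (660,175), which puts the slots at a yaw of about 90° + 11°. Next I swing to above the cap.

```bash
python3 jog.py '[{"x":-38, "wz":0.06}, {"x":-41, "wz":0.067}, {"x":-41, "wz":0.067}, {"x":-41, "wz":0.067}, {"x":-41, "wz":0.067}]' 60
python3 jog.py '[{"x":-41, "y":-5, "wz":0.067}, {"x":-41, "y":-5, "wz":0.067}, {"x":-41, "y":-5, "wz":0.067}, {"x":-41, "y":-5, "wz":0.067}, {"x":-41, "y":-5, "wz":0.067}]'
python3 jog.py '[{"x":-41, "y":-5, "wz":0.067}, {"x":-41, "y":-5, "wz":0.067}, {"x":-41, "y":-5, "wz":0.067}, {"x":-41, "y":-5, "wz":0.067}, {"x":-41, "y":-5, "wz":0.067}]'
python3 jog.py '[{"x":-41, "y":-5, "wz":0.067}, {"x":-41, "y":-5, "wz":0.067}, {"x":-41, "y":-5, "wz":0.067}, {"x":-41, "y":-5, "wz":0.067}, {"x":-41, "wz":0.067}]'
```

```text
t: 0.52
ee_pos: [432.6, 459.8, 239.3]
orientation: [-1.168, -2.916, 0.0]
ft_force: [0.7, 0.2, -0.3]
width: 60.9
grasp_force: 0.0
t: 0.93
ee_pos: [540.8, 284.5, 239.3]
orientation: [-1.638, -2.681, 0.0]
ft_force: [0.4, 0.0, 0.4]
width: 60.1
grasp_force: 0.0
t: 1.35
ee_pos: [585.3, 83.7, 239.3]
orientation: [-2.062, -2.37, 0.0]
ft_force: [-0.2, -0.3, -0.2]
width: 60.1
grasp_force: 0.0
t: 1.77
ee_pos: [565.7, -121.0, 239.3]
orientation: [-2.428, -1.993, 0.001]
ft_force: [1.2, -0.7, 0.1]
width: 60.0
grasp_force: 0.0
```

```bash
cat >> h.py <<'E'
def tool(target):
    o=ctrl.get_obs();R=Rn.from_rotvec(o['orientation']).as_matrix()
    print('tool delta',np.round(R.T@(np.array(target)-o['ee_pos']),1),'yaw y',round(np.arctan2(R[1,1],R[0,1]),3),'tcp',np.round(o['ee_pos'],1))
def shot(n,name,crop=None,s=1.5625):
    import pickle
    c=get_image(n);pickle.dump(c,open(name+'.pkl','wb'));i=c['img'][:,:,::-1]
    if crop: i=i[crop[2]:crop[3],crop[0]:crop[1]]
    cv2.imwrite(f'pics/{name}.png',cv2.resize(i,None,fx=s,fy=s,interpolation=cv2.INTER_CUBIC));return c
E
python3 jog.py '[{"x":-40, "y":-7, "wz":0.12}, {"x":-40, "y":-7, "wz":0.12}, {"x":-40, "y":-7, "wz":0.12}, {"x":-40, "y":-7, "wz":0.12}, {"x":-40, "y":-7, "wz":0.12}]'
python3 jog.py '[{"wz":0.12}, {"wz":0.12}, {"wz":0.12}, {"wz":0.12}, {"wz":0.12}]'
python3 jog.py '[{}, {}]'
python3 - <<'E'
from h import *
tool([430,-309,100]);c=shot('wrist','w1');print(pix(c,[430,-309,59.5]),pix(c,[430,-309,29.5]))
E
```

```text
t: 2.18
ee_pos: [451.7, -285.4, 239.4]
orientation: [2.911, 1.182, -0.0]
ft_force: [-0.4, -0.7, 0.7]
width: 59.6
grasp_force: 0.0
t: 2.6
ee_pos: [452.4, -283.7, 239.4]
orientation: [-3.13, -0.269, 0.001]
ft_force: [-0.4, -0.6, -0.2]
width: 60.0
grasp_force: 0.0
t: 2.77
ee_pos: [452.6, -283.5, 239.4]
orientation: [-3.128, -0.285, 0.001]
ft_force: [0.7, -0.6, 0.8]
width: 59.9
grasp_force: 0.0
tool delta [-26.8  21.  139.4] yaw y -1.389 tcp [ 452.6 -283.5  239.4]
[272.75983746 198.62072722] [271.26990475 190.43669029]
```

View pics/w1.png

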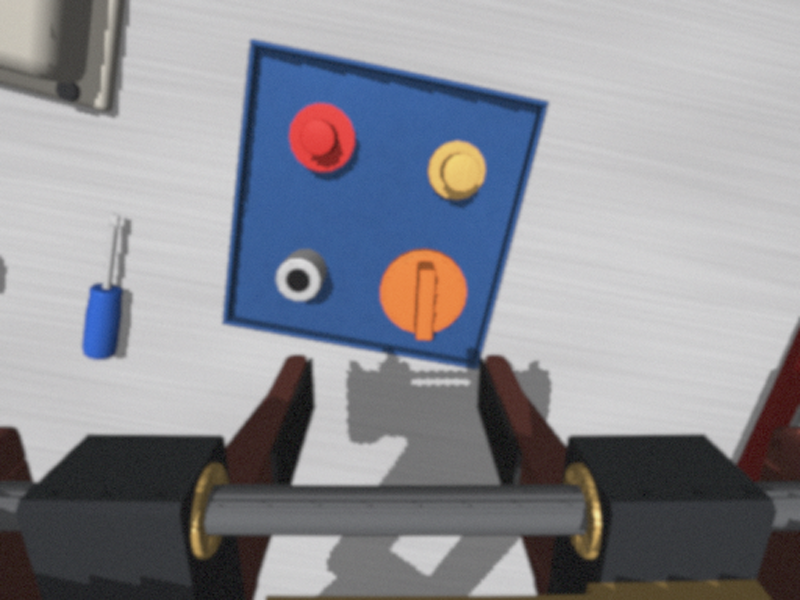

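The wrist view shows the cap disc centred at (423,291). The bar's top face runs from (427,273) to (425,340), almost along tool x, with the socket at (300,277).

Run:
```python
from h import *
import pickle
c=pickle.load(open('w1.pkl','rb'));s=1.5625
a=at_z(c,427/s,273/s,59.5);b=at_z(c,425/s,340/s,59.5)
print(a,b,(a+b)/2,np.linalg.norm(a-b),'yaw',np.arctan2(*(a-b)[1::-1]))
hsv=cv2.cvtColor(c['img'],cv2.COLOR_RGB2HSV);m=((hsv[...,0]>5)&(hsv[...,0]<16)&(hsv[...,1]>150)).astype(np.uint8)
m[:150]=0;m[225:]=0;m[:,:235]=0;m[:,305:]=0
n,l,st,_=cv2.connectedComponentsWithStats(m);k=1+st[1:,4].argmax();x,y,w,h,ar=st[k];print(st[k])
print('disc',at_z(c,x+(w-1)/2,y+(h-1)/2,29.5),'width',np.linalg.norm(at_z(c,x-.5,y+h/2,29.5)-at_z(c,x+w-.5,y+h/2,29.5)))
d=(a+b)/2; tool([d[0],d[1],46.5])
```

```text
[ 456.45235853 -304.20550863   59.5       ] [ 407.99623377 -312.60188189   59.5       ] [ 432.22429615 -308.40369526   59.5       ] 49.17819750977566 yaw 0.17157420580250032
[ 244  160   54   57 2257]
disc [ 432.78553012 -307.51408197   29.5       ] width 63.6958900008256
tool delta [-24.5  20.8 193. ] yaw y -1.389 tcp [ 452.7 -283.5  239.5]
```

```bash
python3 jog.py '[{"x":-12, "y":10.5, "z":20, "wz":0.01}, {"x":-12, "y":10.5, "z":40}, {"z":40}, {"z":30}, {}]' 44
python3 - <<'E'
from h import *
tool([432.4,-308,50])
E
```

```text
t: 3.23
ee_pos: [429.6, -305.8, 105.8]
orientation: [-3.124, -0.266, 0.012]
ft_force: [-1.2, 1.2, -0.0]
width: 44.2
grasp_force: 0.0
tool delta [ 2.7  3.1 55.7] yaw y -1.401 tcp [ 429.6 -305.8  105.8]
```

```bash
python3 jog.py '[{"x":2, "y":2, "z":25}, {"x":0.5, "y":0.5, "z":20}, {"z":8}, {}, {}]' 
python3 jog.py '[{}, {}, {}, {}, {}]' 4
python3 - <<'E'
from h import *
tool([432.4,-308,50])
E
```

```text
t: 3.65
ee_pos: [436.4, -310.3, 59.0]
orientation: [3.13, 0.265, 0.001]
ft_force: [1.1, -0.6, -0.0]
width: 44.6
grasp_force: 0.0
t: 4.07
ee_pos: [436.1, -310.2, 58.5]
orientation: [3.13, 0.263, 0.001]
ft_force: [0.7, 0.6, 0.7]
width: 14.2
grasp_force: 0.2
tool delta [-3.3 -2.8  8.5] yaw y -1.403 tcp [ 436.1 -310.2   58.5]
```

```bash
python3 jog.py '[{}, {}, {}]' 44
python3 jog.py '[{"x":-3.3, "y":-2.8, "z":4}, {"z":4.5}, {}, {}]'
python3 - <<'E'
from h import *
tool([432.4,-308,50]);c=shot('wrist','w2')
E
```

```text
t: 4.32
ee_pos: [435.9, -310.1, 58.0]
orientation: [3.131, 0.263, -0.0]
ft_force: [-0.2, 0.0, 0.3]
width: 30.4
grasp_force: 0.0
t: 4.65
ee_pos: [431.8, -307.6, 48.9]
orientation: [-3.13, -0.263, 0.001]
ft_force: [0.5, -1.2, -0.1]
width: 44.1
grasp_force: 0.0
tool delta [ 0.5  0.5 -1.1] yaw y -1.403 tcp [ 431.8 -307.6   48.9]
```

View pics/w2.png

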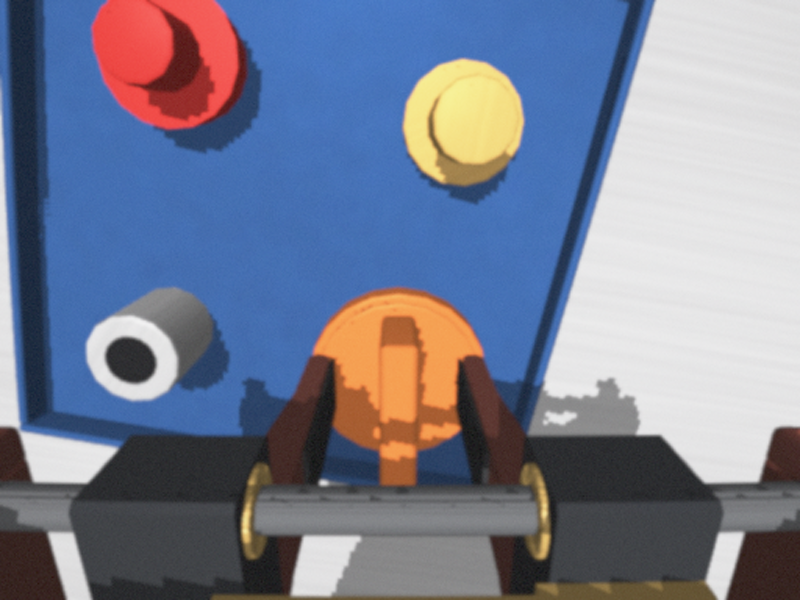

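The bar (x 380–418) sits centred between the fingers (336 to 460), parallel to them, with the tips beside the bar above the disc. Closing and lifting.

```bash
python3 jog.py '[{}, {}, {}, {}, {}]' 4
python3 jog.py '[{}, {}, {}]' 
python3 jog.py '[{"z":-10}, {"z":-30}, {"z":-40}, {"z":-40}, {"z":-10}]'
python3 - <<'E'
from h import *
print(ctrl.get_obs()['moment']);tool([611,57,150])
E
```

```text
t: 5.12
ee_pos: [432.3, -307.9, 49.6]
orientation: [3.13, 0.263, 0.0]
ft_force: [0.8, -0.1, 1.2]
width: 14.2
grasp_force: 0.0
t: 5.37
ee_pos: [432.2, -307.9, 49.5]
orientation: [-3.131, -0.263, 0.0]
ft_force: [0.4, -0.3, 0.6]
width: 11.9
grasp_force: 30.0
t: 5.78
ee_pos: [434.6, -309.6, 185.6]
orientation: [3.125, 0.263, 0.01]
ft_force: [1.2, -0.8, -0.8]
width: 11.7
grasp_force: 30.0
[-0.08541573  0.06875008 -0.07402806]
tool delta [ 235.  -332.2   35. ] yaw y -1.403 tcp [ 434.6 -309.6  185.6]
```

```bash
python3 jog.py '[{"x":23, "y":-20, "wz":-0.12}, {"x":23, "y":-20, "wz":-0.12}, {"x":23, "y":-20, "wz":-0.12}, {"x":23, "y":-20, "wz":-0.12}, {"x":23, "y":-20, "wz":-0.12}]' 
python3 jog.py '[{"x":30, "y":-4, "wz":-0.12}, {"x":30, "y":-4, "wz":-0.12}, {"x":30, "y":-4, "wz":-0.12}, {"x":30, "y":-4, "wz":-0.12}, {"x":30, "y":-4, "wz":-0.12}]'
python3 jog.py '[{}, {}]'
python3 - <<'E'
from h import *
tool([611,57,150]);c=shot('wrist','w3')
E
```

```text
t: 6.2
ee_pos: [497.9, -171.3, 179.7]
orientation: [2.909, 1.185, 0.001]
ft_force: [0.6, -1.0, -1.5]
width: 11.9
grasp_force: 30.0
t: 6.62
ee_pos: [560.1, -35.5, 179.5]
orientation: [2.429, 1.992, 0.0]
ft_force: [1.1, -1.3, -0.8]
width: 11.7
grasp_force: 30.0
t: 6.78
ee_pos: [559.2, -35.5, 179.3]
orientation: [-2.433, -1.987, 0.001]
ft_force: [0.4, -0.3, -1.7]
width: 12.3
grasp_force: 30.0
tool delta [101.   32.3  29.3] yaw y -0.201 tcp [559.2 -35.5 179.3]
```

View pics/w3.png

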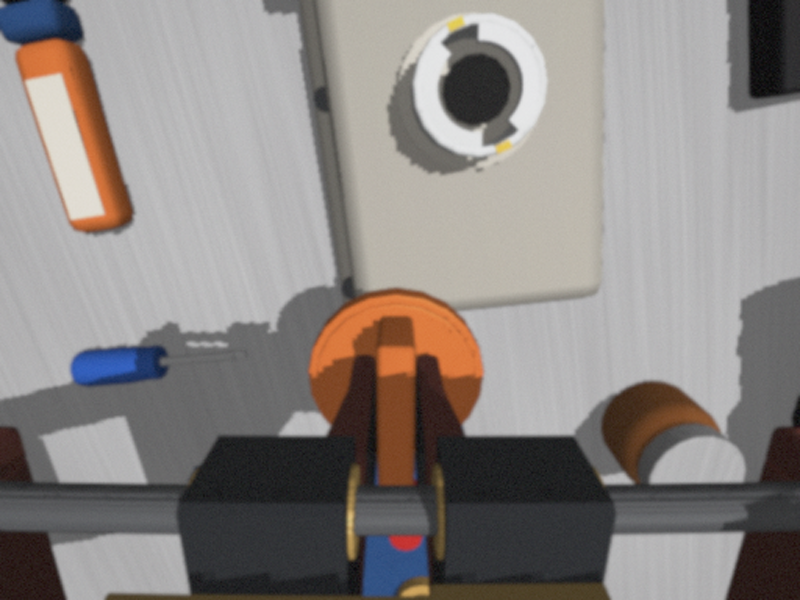

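The wrist view shows the neck ring centred at about (480,85), with slot marks at (457,23) and (503,147). The cap is held straight, its disc spanning x 310–483.

Run:
```python
from h import *
import pickle
c=pickle.load(open('w3.pkl','rb'));s=1.5625
a=at_z(c,457/s,23/s,95);b=at_z(c,503/s,147/s,95)
print('marks',a,b,(a+b)/2,np.linalg.norm(a-b),'yaw',np.arctan2(*(a-b)[1::-1]))
print('ring',at_z(c,480/s,85.5/s,95),at_z(c,413/s,85/s,95),at_z(c,547/s,85/s,95))
m=c['img'].astype(int);g=((m.min(2)>205)).astype(np.uint8);g[110:]=0;g[:,:255]=0;g[:,360:]=0
n,l,st,_=cv2.connectedComponentsWithStats(g);k=1+st[1:,4].argmax();print(st[k])
cn=np.argwhere(l==k)[:,::-1].astype(np.int32);hull=cv2.convexHull(cn)
w=np.array([at_z(c,*p,95)[:2] for p in hull[:,0]],np.float32);print('circle',cv2.minEnclosingCircle(w),cv2.fitEllipse(w))
# cap check: disc top edge at z = tcp-45.5+25.5
o=ctrl.get_obs()['ee_pos'];z=o[2]-20
print('cap disc edges',at_z(c,310/s,370/s,z),at_z(c,483/s,370/s,z),o)
```

```text
marks [611.83136254  89.28125998  95.        ] [623.70732998  35.75667827  95.        ] [617.76934626  62.51896912  95.        ] 54.826266054648656 yaw 1.7891379429522098
ring [617.5165003   63.14146462  95.        ] [589.09524192  69.06818962  95.        ] [646.13353707  57.69184987  95.        ]
[ 297    9   53   83 1424]
circle ((622.0289306640625, 64.15113067626953), 28.15545082092285) ((620.194091796875, 63.70030212402344), (51.329505920410156, 55.61497116088867), 16.69025230407715)
cap disc edges [529.83032688 -25.34281295 159.36382554] [592.49798986 -38.13131192 159.36382554] [559.05404557 -36.54523085 179.36382554]
```

```bash
python3 jog.py '[{"x":10, "y":18, "wz":-0.105}, {"x":10, "y":18, "wz":-0.105}, {"x":10, "y":18, "wz":-0.105}, {"x":10, "y":18, "wz":-0.105}, {}]'
python3 jog.py '[{}, {}]'
python3 - <<'E'
from h import *
tool([617,62,150]);c=shot('wrist','w4');shot('top','t4')
shot('side','s4')
E
```

```text
t: 7.25
ee_pos: [635.2, -0.5, 179.7]
orientation: [1.963, 2.45, 0.003]
ft_force: [-0.4, -0.2, -0.7]
width: 11.8
grasp_force: 30.0
t: 7.42
ee_pos: [631.5, -1.7, 179.0]
orientation: [-1.972, -2.444, 0.002]
ft_force: [0.5, -0.2, -0.8]
width: 11.7
grasp_force: 30.0
tool delta [65.3 -0.7 29. ] yaw y 0.213 tcp [631.5  -1.7 179. ]
```

View pics/w4.png

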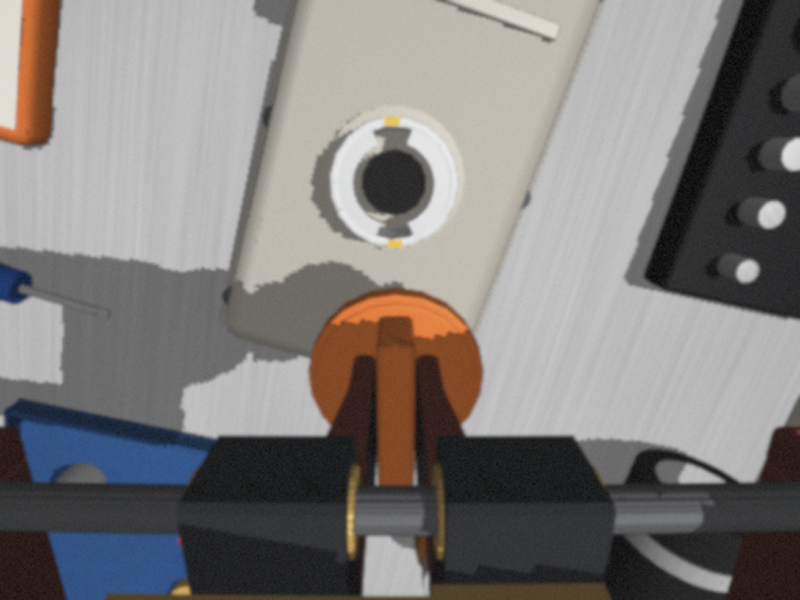

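The neck ring is centred at (394,182), with marks at (392,121) and (395,244), directly ahead of the bar (x 396). The slots run parallel to the bar.

Run:
```python
from h import *
import pickle
c=pickle.load(open('w4.pkl','rb'));s=1.5625
a=at_z(c,392/s,121/s,95);b=at_z(c,395/s,244/s,95)
print('marks',a,b,(a+b)/2,np.linalg.norm(a-b),'yaw',np.arctan2(*(a-b)[1::-1]))
print('ring',at_z(c,394.5/s,181.5/s,95),at_z(c,330/s,181/s,95),at_z(c,460/s,181/s,95))
o=ctrl.get_obs();R=Rn.from_rotvec(o['orientation']).as_matrix()
f=o['ee_pos']+33*R[:,0]-[0,0,20];print('pred far rim px',pix(c,f)*s,'seen (396,290)')
for y in (-33,33): print(pix(c,o['ee_pos']+y*R[:,1]-[0,0,20])*s)
for n,k in(('top','t4'),('side','s4')):
    d=pickle.load(open(k+'.pkl','rb'));print(n,'bar top pred px',pix(d,o['ee_pos']+[0,0,10])*s,'disc',pix(d,o['ee_pos']-[0,0,20])*s,'neck',pix(d,[617,62,95])*s)
tool([*((a+b)/2)[:2],150])
```

```text
marks [611.16827193  89.3787141   95.        ] [624.06956865  35.94230714  95.        ] [617.61892029  62.66051062  95.        ] 54.97174770347416 yaw 1.807695549936865
ring [617.75063859  64.10114574  95.        ] [588.97947635  58.13304309  95.        ] [646.85483852  70.65550269  95.        ]
pred far rim px [393.39580155 293.9536025 ] seen (396,290)
[304.76794817 379.14475075]
[482.53211121 378.89844791]
top bar top pred px [400.25987002 233.74543692] disc [399.85096099 237.5137564 ] neck [367.2750053  251.25199479]
side bar top pred px [466.66636052 243.70169468] disc [465.63781613 259.00341596] neck [438.92846241 278.31023119]
tool delta [65.6 -0.1 29.4] yaw y 0.215 tcp [631.7  -1.4 179.4]
```

```bash
python3 jog.py '[{"x":20, "y":-0.8, "wz":-0.01}, {"x":25, "z":5}, {"x":19, "z":10}, {"z":10}, {}]'
python3 jog.py '[{}, {}]'
python3 - <<'E'
from h import *
tool([617.6,62.8,140.5]);o=ctrl.get_obs();print(o['ft_force'],o['moment']);c=shot('wrist','w5');c=shot('side','s5',(230,330,100,220),5)
E
```

```text
t: 7.98
ee_pos: [615.9, 61.9, 152.7]
orientation: [-1.953, -2.458, 0.004]
ft_force: [0.0, -0.1, -1.8]
width: 11.9
grasp_force: 30.0
t: 8.15
ee_pos: [618.0, 60.8, 154.8]
orientation: [1.957, 2.457, 0.0]
ft_force: [0.4, 0.1, -1.3]
width: 12.0
grasp_force: 30.0
tool delta [ 2.   0.1 14.3] yaw y 0.226 tcp [618.   60.8 154.8]
[ 0.39183258  0.12993845 -1.26737172] [-0.09357408  0.02734675  0.03141054]
```

View pics/s5.png

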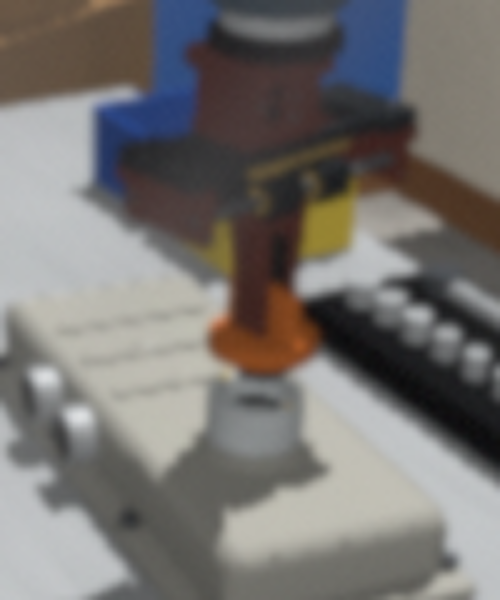

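The side crop shows the cap's disc (x 208–324, centre 266) just above the neck (x 207–305, centre 256). I'll compare these with the projected axis.

Run:
```python
from h import *
import pickle
for k in ('s5',):
    c=pickle.load(open(k+'.pkl','rb'));f=lambda X:(pix(c,X)-[230,100])*5+2
    for z in (134.8,125,95,80): print(z,f([618,60.8,z]),f([623,60.8,z]),f([618,65.8,z]))
c=pickle.load(open('w5.pkl','rb'))
```

```text
134.8 [261.81021019 332.84354695] [269.05044703 331.20848537] [257.40518727 329.6029692 ]
125 [261.12005387 347.85218575] [268.33272919 346.19657573] [256.73479598 344.5763693 ]
95 [259.04000695 393.06237125] [266.1695209  391.34623164] [254.71423146 389.68282979]
80 [258.01808879 415.26075085] [265.10669395 413.51564413] [253.72148876 411.83161455]
```

Run:
```python
from h import *
import pickle
S=pickle.load(open('side.pkl','rb'));c=pickle.load(open('s5.pkl','rb'))
np.set_printoptions(linewidth=200)
for v in (181,183,185): print('neck gray0',v,S['img'][v,266:298].mean(1).astype(int) if 0 else S['img'][v,266:298].astype(int).sum(1)//3)
for v in (166,168,169,170): print('cap r-b',v,(c['img'][v,266:300,0].astype(int)-c['img'][v,266:300,2]))
```

```text
neck gray0 181 [176 176 177 174 164 140 132 146 165 178 183 183 179 169 162 160 161 152 136 135 147 153 151 147 152 165 173 175 175 176 178 180]
neck gray0 183 [176 176 176 174 160 132 112 113 118 125 133 140 146 147 147 149 149 146 142 141 139 131 122 123 143 164 175 178 177 177 175 175]
neck gray0 185 [176 175 171 164 146 120 110 113 118 122 125 127 129 131 131 131 132 131 129 127 124 121 118 123 147 166 176 177 178 177 178 177]
cap r-b 166 [11 11 12 13 18 37 64 82 86 85 81 76 71 64 55 46 51 67 82 91 95 98 99 97 91 86 74 52 25  7  1 -1 -1 -2]
cap r-b 168 [ 11  11  10  11  16  31  57  78  84  87  86  87  86  87  83  81  81  83  85  90  92  96 105 117 110  95  77  50  23   5  -1  -2  -2  -1]
cap r-b 169 [ 11  10  11  12  16  28  51  74  85  90  90  90  89  89  89  88  87  88  89  90  90  94 104 117 114  96  69  38  13   3  -1   0  -3  -1]
cap r-b 170 [ 11  11  11  12  15  24  40  60  78  88  91  94  95  96  94  92  92  93  94  93  97  97 100 105  99  81  50  21   5  -2  -2  -1   0  -2]
```

```bash
python3 jog.py '[{"x":1.6, "y":-1, "z":5}, {"z":5}, {"z":2}, {}, {}]'
python3 jog.py '[{"z":2}, {"z":1}, {}, {}]'
python3 jog.py '[{"z":1}, {"z":1}, {}, {}]'
python3 - <<'E'
from h import *
tool([617.6,62.8,140.5]);o=ctrl.get_obs();print(o['ft_force'],o['moment'])
E
```

```text
t: 8.67
ee_pos: [616.2, 63.0, 142.1]
orientation: [-1.955, -2.458, 0.001]
ft_force: [0.5, 0.3, -1.3]
width: 11.8
grasp_force: 30.0
t: 9.0
ee_pos: [616.3, 63.1, 139.4]
orientation: [-1.956, -2.459, 0.0]
ft_force: [-0.8, -0.2, -1.5]
width: 11.7
grasp_force: 30.0
t: 9.33
ee_pos: [616.3, 63.1, 137.4]
orientation: [-1.956, -2.459, 0.0]
ft_force: [-0.0, 0.4, -0.6]
width: 11.4
grasp_force: 30.0
tool delta [-0.6  1.2 -3.1] yaw y 0.227 tcp [616.3  63.1 137.4]
[-0.02299695  0.35747381 -0.59631634] [-0.04475764 -0.00656241  0.02579926]
```

```bash
for i in 1 2; do :; done
python3 jog.py '[{"z":1}, {"z":1}, {}, {}]'
python3 jog.py '[{"z":1}, {"z":0.7}, {}, {}]'
python3 - <<'E'
from h import *
tool([617.6,62.8,140.5]);o=ctrl.get_obs();print(o['ft_force'],o['moment'])
E
```

```text
t: 9.67
ee_pos: [616.3, 63.1, 135.4]
orientation: [-1.956, -2.459, 0.0]
ft_force: [-0.2, 0.5, -1.4]
width: 11.5
grasp_force: 30.0
t: 10.0
ee_pos: [616.3, 63.1, 133.7]
orientation: [-1.955, -2.459, 0.0]
ft_force: [0.1, 0.2, -2.1]
width: 11.7
grasp_force: 30.0
tool delta [-0.6  1.2 -6.8] yaw y 0.227 tcp [616.3  63.1 133.7]
[ 0.10712857  0.2202967  -2.05213099] [-0.06418698 -0.00603913  0.00724696]
```

```bash
python3 jog.py '[{"z":1}, {"z":0.5}, {}, {}]'
python3 jog.py '[{"z":1}, {"z":0.5}, {}, {}]'
python3 - <<'E'
from h import *
tool([617.6,62.8,140.5]);o=ctrl.get_obs();print(o['ft_force'],o['moment'])
E
```

```text
t: 10.33
ee_pos: [616.3, 63.1, 132.2]
orientation: [-1.956, -2.459, 0.0]
ft_force: [-0.2, -0.7, -1.0]
width: 11.8
grasp_force: 30.0
t: 10.67
ee_pos: [616.3, 63.1, 130.7]
orientation: [-1.956, -2.459, 0.0]
ft_force: [0.9, 0.0, -0.6]
width: 11.7
grasp_force: 30.0
tool delta [-0.6  1.2 -9.8] yaw y 0.227 tcp [616.3  63.1 130.7]
[ 0.89403949  0.03563539 -0.5646986 ] [-0.07660111  0.02148594 -0.05263955]
```

The lugs have passed the lip without contact, so they are in the slots. I keep pressing against the spring.

```bash
python3 jog.py '[{"z":1}, {"z":1}, {"z":1}, {}, {}]'
python3 jog.py '[{"z":1}, {"z":1}, {}, {}]'
python3 - <<'E'
from h import *
tool([617.6,62.8,140.5]);o=ctrl.get_obs();print(o['ft_force'],o['moment'])
E
```

```text
t: 11.08
ee_pos: [616.5, 63.1, 127.9]
orientation: [1.955, 2.459, 0.0]
ft_force: [-1.2, -0.0, 2.0]
width: 11.7
grasp_force: 30.0
t: 11.42
ee_pos: [616.5, 63.1, 125.9]
orientation: [1.955, 2.459, 0.0]
ft_force: [-1.8, 0.4, 4.1]
width: 11.4
grasp_force: 30.0
tool delta [ -0.6   1.1 -14.6] yaw y 0.227 tcp [616.5  63.1 125.9]
[-1.79893859  0.44194757  4.13110183] [-0.11513063  0.27110093 -0.0119589 ]
```

```bash
python3 jog.py '[{"y":-0.6, "z":1}, {"z":1}, {}, {}]'
python3 jog.py '[{"z":1}, {"z":0.8}, {}, {}]'
python3 - <<'E'
from h import *
tool([617.6,62.8,140.5]);o=ctrl.get_obs();print(o['ft_force'],o['moment'])
E
```

```text
t: 11.75
ee_pos: [616.4, 63.1, 124.2]
orientation: [1.955, 2.458, 0.002]
ft_force: [0.4, 0.6, 6.3]
width: 11.7
grasp_force: 30.0
t: 12.08
ee_pos: [616.4, 63.1, 122.7]
orientation: [1.955, 2.458, 0.002]
ft_force: [-1.4, 0.7, 8.8]
width: 11.9
grasp_force: 30.0
tool delta [ -0.6   1.1 -17.8] yaw y 0.227 tcp [616.4  63.1 122.7]
[-1.35469259  0.74613667  8.83198252] [-0.00504322  0.20955032 -0.04468276]
```

```bash
python3 jog.py '[{"wz":0.05}, {"wz":0.05}, {"wz":0.05}, {}]'
python3 - <<'E'
from h import *
tool([617.6,62.8,140.5]);o=ctrl.get_obs();print(o['ft_force'],o['moment'])
E
```

```text
t: 12.42
ee_pos: [616.6, 63.0, 122.8]
orientation: [2.136, 2.301, 0.002]
ft_force: [-0.3, 0.8, 8.4]
width: 11.6
grasp_force: 30.0
tool delta [ -0.3   1.  -17.7] yaw y 0.074 tcp [616.6  63.  122.8]
[-0.3373547   0.75355545  8.41008912] [-0.0598059   0.14882286 -0.00964338]
```

Turning freely, with about zero torque. Continuing.

```bash
cat > m.py <<'E'
from h import *
o=ctrl.get_obs();tool([617.6,62.8,140.5]);print(np.round(o['ft_force'],1),np.round(o['moment'],2))
E
python3 jog.py '[{"wz":0.08}, {"wz":0.08}, {"wz":0.08}, {"wz":0.08}, {"wz":0.08}]' >/dev/null; python3 m.py
python3 jog.py '[{"wz":0.08}, {"wz":0.08}, {"wz":0.08}, {"wz":0.08}, {"wz":0.08}]' >/dev/null; python3 m.py
```

```text
tool delta [  0.1   0.9 -17.7] yaw y -0.327 tcp [616.8  63.  122.8]
[-0.5 -0.8  7.8] [-0.16  0.09  0.01]
tool delta [  0.5   0.8 -17.7] yaw y -0.727 tcp [616.8  63.  122.8]
[-0.4 -0.3  7.3] [-0.13  0.17  0.01]
```

```bash
python3 jog.py '[{"wz":0.08}, {"wz":0.08}, {"wz":0.08}, {"wz":0.08}, {}]' >/dev/null; python3 m.py
```

```text
tool delta [  0.7   0.6 -17.7] yaw y -1.047 tcp [616.8  63.  122.8]
[0.2 0.4 8. ] [-0.09  0.25 -0.05]
```

```bash
python3 jog.py '[{"wz":0.05}, {"wz":0.05}, {"wz":0.05}, {}]' >/dev/null; python3 m.py
python3 jog.py '[{"wz":0.02}, {"wz":0.02}, {}]' >/dev/null; python3 m.py
```

```text
tool delta [  0.8   0.5 -17.7] yaw y -1.196 tcp [616.8  63.  122.8]
[-0.   0.6  8. ] [-0.07  0.2  -0.02]
tool delta [  0.8   0.5 -17.7] yaw y -1.234 tcp [616.8  63.  122.8]
[-0.  -0.   7.8] [-0.11  0.19 -0.  ]
```

```bash
python3 jog.py '[{"wz":0.02}, {"wz":0.02}, {}]' >/dev/null; python3 m.py
```

```text
tool delta [  0.8   0.4 -17.7] yaw y -1.274 tcp [616.8  63.  122.8]
[-0.1  0.5  7.5] [-0.1   0.21 -0.04]
```

```bash
python3 jog.py '[{"wz":0.02}, {"wz":0.01}, {}]' >/dev/null; python3 m.py
python3 jog.py '[{"wz":0.015}, {}, {}]' >/dev/null; python3 m.py
```

```text
tool delta [  0.8   0.4 -17.7] yaw y -1.303 tcp [616.8  63.  122.8]
[ 0.1 -1.1  7.4] [-0.09  0.2   0.02]
tool delta [  0.8   0.4 -17.7] yaw y -1.318 tcp [616.8  63.  122.8]
[-0.  -0.1  7.1] [-0.05  0.18  0.05]
```

```bash
python3 jog.py '[{"wz":0.015}, {}, {}]' >/dev/null; python3 m.py
```

```text
tool delta [  0.8   0.4 -17.7] yaw y -1.333 tcp [616.8  63.  122.8]
[-0.1  0.2  8.1] [-0.06  0.26 -0.05]
```

```bash
python3 jog.py '[{"wz":0.015}, {}, {}]' >/dev/null; python3 m.py
python3 jog.py '[{"wz":0.015}, {}, {}]' >/dev/null; python3 m.py
```

```text
tool delta [  0.8   0.4 -17.7] yaw y -1.348 tcp [616.8  63.  122.8]
[ 0.3 -0.   8.4] [-0.05  0.21  0.  ]
tool delta [  0.8   0.3 -17.7] yaw y -1.363 tcp [616.8  62.9 122.8]
[0.4 1.1 8.2] [-0.1   0.16  0.06]
```

```bash
python3 jog.py '[{"wz":0.015}, {}, {}]' >/dev/null; python3 m.py
```

```text
tool delta [  0.8   0.3 -17.7] yaw y -1.378 tcp [616.8  63.  122.8]
[0.1 0.  7.5] [-0.1   0.17  0.02]
```

```bash
python3 jog.py '[{"wz":0.015}, {}, {}]' >/dev/null; python3 m.py
python3 jog.py '[{"wz":0.015}, {}, {}]' >/dev/null; python3 m.py
```

```text
tool delta [  0.9   0.3 -17.7] yaw y -1.393 tcp [616.7  63.  122.8]
[-0.3 -0.8  7.8] [-0.05  0.18  0.01]
tool delta [  0.8   0.3 -17.7] yaw y -1.408 tcp [616.8  63.  122.8]
[-0.3  0.1  8. ] [-0.03  0.19  0.05]
```

```bash
python3 jog.py '[{"wz":0.015}, {}, {}]' >/dev/null; python3 m.py
```

```text
tool delta [  0.9   0.3 -17.7] yaw y -1.423 tcp [616.8  62.9 122.8]
[-0.5 -0.1  8.1] [-0.09  0.17  0.03]
```

```bash
python3 jog.py '[{"wz":0.015}, {}, {}]' >/dev/null; python3 m.py
python3 jog.py '[{"wz":0.01}, {}, {}]' >/dev/null; python3 m.py
```

```text
tool delta [  0.9   0.2 -17.7] yaw y -1.438 tcp [616.7  62.8 122.8]
[-0.8 -0.8  8. ] [-0.2   0.16  0.05]
tool delta [  0.9   0.1 -17.7] yaw y -1.448 tcp [616.7  62.7 122.8]
[-0.9 -1.3  7.4] [-0.24  0.16  0.1 ]
```

```bash
python3 jog.py '[{"wz":0.01}, {}, {}]' >/dev/null; python3 m.py
```

```text
tool delta [  1.   -0.  -17.7] yaw y -1.458 tcp [616.7  62.7 122.8]
[-0.7 -0.8  8.1] [-0.37  0.22  0.1 ]
```

The torque rises to 0.1 N m and side forces appear, so this is the stop. I ease back a touch and let it rise.

```bash
python3 jog.py '[{"wz":-0.02}, {"z":-1}, {"z":-1}, {}, {}]' >/dev/null; python3 m.py
python3 jog.py '[{"z":-1}, {}, {}]' >/dev/null; python3 m.py
```

```text
tool delta [  1.    0.  -15.9] yaw y -1.438 tcp [616.7  62.7 124.6]
[ 0.8 -1.8  6.4] [-0.31  0.1   0.04]
tool delta [  1.    0.1 -15.1] yaw y -1.438 tcp [616.6  62.7 125.4]
[ 2.5 -2.5  5.5] [-0.46 -0.22 -0.01]
```

```bash
python3 jog.py '[{"z":-0.8}, {}, {}]' >/dev/null; python3 m.py
```

```text
tool delta [  1.    0.1 -14.4] yaw y -1.438 tcp [616.6  62.7 126.1]
[ 4.3 -2.9  4.7] [-0.6  -0.57  0.09]
```

```bash
python3 jog.py '[{"x":0.6, "y":0.4}, {}, {}]' >/dev/null; python3 m.py
python3 jog.py '[{"z":-0.5}, {}, {}]' >/dev/null; python3 m.py
```

```text
tool delta [  0.9   0.  -14.6] yaw y -1.438 tcp [616.7  62.7 125.9]
[ 2.9 -1.9  5.6] [-0.4  -0.36  0.02]
tool delta [  1.    0.  -14.2] yaw y -1.438 tcp [616.6  62.7 126.3]
[ 3.2 -1.4  2.9] [-0.37 -0.58 -0.02]
```

The upward force now drops sharply: the lugs are seated in the notches. I raise a last bit, release, retreat and look.

```bash
python3 jog.py '[{"z":-0.4}, {}, {}]' >/dev/null; python3 m.py
python3 jog.py '[{}, {}, {}, {}, {}]' 40
python3 m.py
python3 - <<'E'
from h import *
shot('wrist','w6')
E
```

```text
tool delta [  1.1   0.1 -14. ] yaw y -1.438 tcp [616.5  62.7 126.5]
[ 5.2 -1.3  1.2] [-0.3  -0.79  0.06]
t: 19.58
ee_pos: [615.7, 62.8, 126.3]
orientation: [-3.135, -0.209, 0.002]
ft_force: [0.3, -0.2, -0.4]
width: 39.5
grasp_force: 0.0
tool delta [  1.8   0.2 -14.2] yaw y -1.438 tcp [615.7  62.8 126.3]
[ 0.3 -0.2 -0.4] [-0.03  0.16 -0.02]
```

View pics/w6.png

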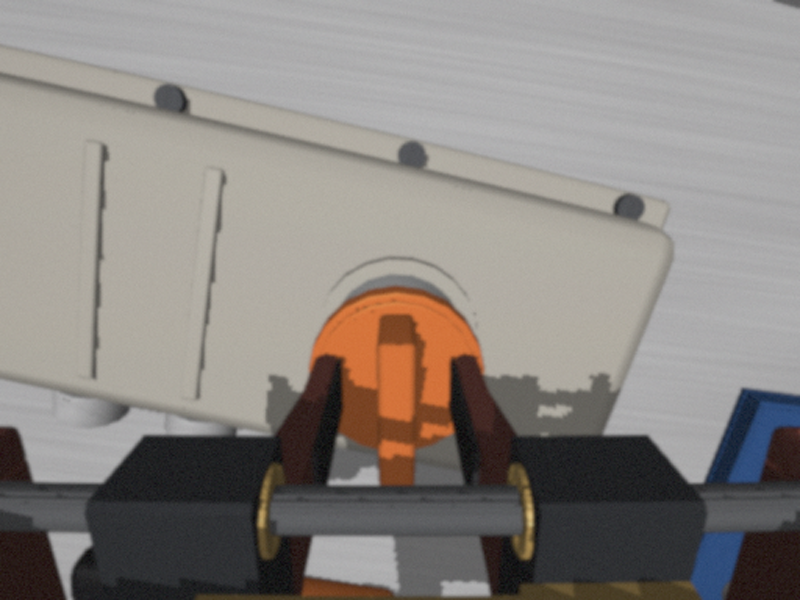

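The wrist view shows the cap unmoved on the neck with the fingers clear of the bar on both sides. Retreating.

```bash
python3 jog.py '[{"z":-10}, {"z":-20}, {"z":-35}, {"z":-35}, {"z":-35}]'
python3 jog.py '[{"x":-35}, {"x":-35}, {"x":-35}, {"x":-20}, {}]'
python3 - <<'E'
from h import *
ctrl.get_obs()
c=shot('wrist','w7');d=shot('side','s7')
a=cv2.imread('pics/w7.png');i=d['img'][120:220,230:330,::-1]
cv2.imwrite('pics/f7.png',np.hstack([cv2.resize(a,(480,360)),cv2.resize(i,(320,320),interpolation=cv2.INTER_CUBIC)[:,:] if 0 else cv2.copyMakeBorder(cv2.resize(i,(320,320),interpolation=cv2.INTER_CUBIC),0,40,0,0,cv2.BORDER_CONSTANT)]))
E
```

```text
t: 20.05
ee_pos: [615.9, 62.7, 263.6]
orientation: [-3.135, -0.208, 0.001]
ft_force: [1.0, -0.1, -0.0]
width: 39.8
grasp_force: 0.0
t: 20.47
ee_pos: [488.4, 45.7, 262.2]
orientation: [-3.135, -0.208, 0.003]
ft_force: [0.5, 0.7, -0.1]
width: 40.1
grasp_force: 0.0
```

View pics/f7.png

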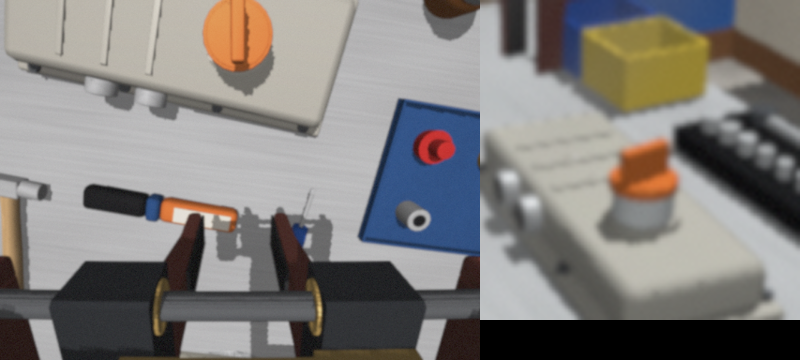

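The cap sits level on the neck with its bar across the cover, and nothing else has moved.

```bash
python3 -c "
from workcell import ctrl, get_image, close_job
print(close_job())"
```

```text
the job is handed in; nothing more can be done
None
```

The cap was fitted to the neck, turned about a quarter turn clockwise to the stop, raised to its locked height (about 14 mm below the neck top, by measured arm height) and released. The job was handed in at about 20 s, and the judge returned no verdict.

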